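# Take the probe thermometer from its stand and hold it level over the label roll

## Task

Check the temperature of the air at the label stock: draw the probe thermometer out of its sloping stand, turn it level with its display facing up, and hold it still in the gripper with the tip of the probe over the middle of the white roll of labels, about 10 cm above the roll. Finish while still holding it there, free of everything else; never let it touch the roll or the tin, and leave the roll of labels, the silver tin, the blue tape roll and the black clip where they are.

Things in the scene. Friction and masses are not known exactly. Their poses are not given: they have to be found in the camera images.
- thermometer: probe thermometer, 60 g: flat white body 26 mm wide (x), 70 mm long (y 23 to 93 mm), 16 mm thick (z 0 to 16 mm, display on the +z face); steel probe 4 mm thick from it to y = -93 mm. Origin midway along its length, on the underside. Starts in the stand, body up, sloping 55 degrees from level, display facing the low side and up; the upper 48 mm (y 45 to 93) is free to grip across the width
- probe_tip (a point): the tip of the thermometer's probe, at (0, -93, 4) mm in the thermometer's frame; axes as the thermometer's
- stand: fixed blue stand, base 110 x 60 x 8 mm, origin at the centre of its underside, z up; its sleeve's axis lies in the x-z plane and rises 55 degrees from +x (the side where the thermometer's body sticks out). Top of the stand 137 mm up. Sleeve block 34 x 42 mm across, 67 mm long, bored 10 mm for the probe. The thermometer is free once drawn 138 mm along the axis
- socket_mouth (a point): centre of the sleeve's upper opening (black socket 19.5 x 29.5 mm, 22 mm deep, round the lower end of the thermometer's body), at (30, 0, 127) mm in the stand's frame
- label_roll: white roll of paper labels lying flat, 69 mm across, 50 mm high, loose. Origin: centre of its underside, z up
- seal_tin: silver steel tin, 64 mm across, 54 mm high, loose, to be left alone; it may stand in either of two places, the label roll in the other. Origin: centre of its underside
- blue_tape: blue tape roll lying flat, 69 mm across, 19 mm high, loose, to be left alone. Origin: centre of its underside
- clip: black bulldog clip, 66 x 32 x 20 mm, loose, to be left alone. Origin: centre of its underside
- impulse_sealer: fixed blue hand sealer beside the work, 102 x 444 mm (x, y), origin under its middle; an obstacle: about 110 mm high, with an upright black knob 30 mm across, its top at 158 mm, at about (7, -206) mm from the origin. Keep the gripper clear of it
- label_printer: fixed white label printer on the other side of the work, lid shut, 240 x 133 mm (x, y), 117 mm high, origin under its middle; only an obstacle

How it is judged:
On the way:
1. the thermometer is held in the fingers, drawn right out of the stand (tip at least 12 cm from where it was) and no longer touches the stand (distance of probe_tip from where it was at the start of the episode above 0.12 m and contact force between thermometer and the fingers above 0.5 N and contact force between thermometer and stand below 0.05 N), for 0.1 s.
At the end, for the whole second after the job is handed in: the thermometer is still in the fingers, at rest, touching no stand, roll, tin, sealer or printer; display up, level within 12 degrees; probe tip within 30 mm (from above) of the roll's centre and 55 to 150 mm above the roll; roll, tin, blue tape, clip within 20 mm of where they stood (angle between thermometer's own z axis and vertical below 0.22 rad and horizontal distance between probe_tip and label_roll below 0.03 m and height (world z) of probe_tip between 0.105 and 0.2 m and contact force between thermometer and the fingers above 0.5 N and contact force between thermometer and stand below 0.05 N and contact force between thermometer and label_roll below 0.05 N and contact force between thermometer and seal_tin below 0.05 N and linear speed of thermometer below 0.03 m/s and distance of each of label_roll, seal_tin, blue_tape, clip from where it was at the start of the episode below 0.02 m and contact force between thermometer and impulse_sealer below 0.05 N and contact force between thermometer and label_printer below 0.05 N); the arm keeps its last pose, push and grip.
It fails at once if the label roll, the tin, the blue tape or the clip is shifted by more than 20 mm (distance of any of label_roll, seal_tin, blue_tape, clip from where it was at the start of the episode above 0.02 m).
It fails at once if the thermometer touches the label roll or the tin (contact force between thermometer and label_roll above 0.5 N or contact force between thermometer and seal_tin above 0.5 N).
It also fails if it takes over 35 s, if anything falls off the work surface, if the arm or the gripper's body presses on something with over 40 N, if the wrist force passes 120 N, or if a joint passes its speed limit or range.

## Robot

A 6-joint arm with a two-finger parallel gripper is mounted at the origin on the work surface; the furniture and walls round the work are solid. World frame = base frame: x ahead of the robot, y to its left, z up, the work surface at z = 0. Lengths are in m, angles in rad, forces in N, time in s.
With the tool pointing down it reaches from about 0.425 to 0.95 m from the base axis. Payload 14.7 kg.
Tool frame: the origin (TCP) lies between the finger pads; the fingertips stand 25 mm ahead of it and the grasp point (between the pads) lies 6 mm ahead of it; z points along the fingers, x is the direction in which the jaws open and shut, and the axes are right-handed (so a half turn about z gives the same grasp; the last joint's range is limited). The gripper opens to 85 mm and grips with 20 to 120 N. Pads are 22 mm wide; open, the fingers measure 114 mm over their backs; the gripper's body (76 mm by 85 mm) begins 54 mm behind the grasp point. The pads swing forward as they close: fully open they stand 13 mm farther back than shut.
Start: joints at [1.113, 0.48, 1.596, -0, 1.065, -0.047], TCP at [0.26, 0.596, 0.256] pointing down, gripper open.
Joint ranges: [-2.75, 2.75], [-0.82, 2.05], [0.23, 2.67], [-1.56, 4.7], [0.09, 2.69], [-2.92, 2.92]. Speed limits (rad/s): [1.89, 1.89, 2.39, 3.01, 3.01, 3.01].

## Interface

Orientations are given as [roll, pitch, yaw] about the fixed x, y, z axes, in that order (R = Rz(yaw) Ry(pitch) Rx(roll)).
In Python, from bench import robot, cams gives the robot as it stands. The module is installed in compiled form; this text tells all that it offers.
- The arm moves only by the tool drive_tool, never from a script. Its argument "rows" is a list that holds one entry, the list of rows, each a list of 7 numbers: the turn, a rotation vector about the tool's x, y, z in degrees, then the shift along the tool's x, y, z in mm, then the finger opening in mm, from 0 to 85.4. In form: [[[ax, ay, az, dx, dy, dz, claw], ...]]. A call has 1 to 12 rows; each row shifts and turns the pose as measured when the row begins, along the tool's axes as they then stand; what a row does not reach is not made up. A row lasts 1/10 s, in which the tool goes at most 50 mm and 8.59 degrees, less where a joint would pass 70% of its speed; a pose out of reach is approached as far as the arm can. A call is refused whole if a number of a shift passes 50 or a number of a turn 8.59, either way. A call with a gripper value outside its range is refused whole. The fingers move at their own pace and stop on an object; "newtons" is the grip in N (left out, the last holds). Time passes only in rows, so rows that do not move let the fingers close. It gives the time, the measured TCP pose, the force and the opening at its end, in the units of the state.
- robot.get_obs(): the state, without advancing time (a new reading comes with each control period).
- cams.camera(name): name is "scene" or "top" or "wrist"; returns (picture, depth): 420x560x3 uint8, red, green, blue; 420x560 float32, m along the optical axis (not along the pixel's ray), 0 where there is no reading.
- cams.camera_model(name): a dict with "K" (3x3 intrinsics, pixels), "pose" (4x4, takes a point from camera to world coordinates); the wrist camera has in their place "tool_from_camera" (4x4, takes a point from camera to tool coordinates, whose origin is the TCP and whose axes are the tool frame's). Camera axes: x right, y up, looking along -z (the intrinsics and any distortion apply to the point x, -y, -z); pixel columns grow to the right and rows downward; lengths in m; the calibration is good to about 2 mm. A picture is of the moment at which its call begins: read the wrist's pose just before it. camera_model takes no time and is no camera call.
- robot.sign_off(): hands the job in, once; it reports no verdict.
The state is a dict: "time": time; "joints": joint angles; "qd": joint speeds; "effort": joint torques, N m; "position": TCP position; "ee_rot": TCP orientation; "wrist_force": force on the tool from outside, world axes, zero at the start; "ft_torque": the same for the moment, N m; "grip_width": opening from 0.0 (shut) to 1.0 (fully open).
Only numpy, scipy, OpenCV 4.12 (cv2) and the standard library are available. Lean on these libraries where they do the work, as an engineer would, in place of code of your own. Each camera call takes 0.05 s, during which the arm holds its last target. There are 200 camera calls.

## Working session

There is one attempt and no reset: what is moved stays moved. The work goes in short steps, Python scripts to look and compute and a tool call to move; the robot and the scene stay as the last step left them, time stands still between calls to the robot, and variables do not carry over. Pictures are saved under pics/ and viewed, about 8 in all and at most 12, crops included, and the job is handed in when it is done.

Besides the shell and the picture viewer there is one more tool, called after "Call:" in YAML: its name, and indented under it one key for each argument. drive_tool: Moves the arm, as the interface text tells. Its arguments: {"type":"object","properties":{"rows":{"type":"array"},"newtons":{"type":"number"}},"required":["rows"]}

```bash
mkdir -p pics; cat > h.py <<'E'
import numpy as np,cv2
from bench import robot,cams
from scipy.spatial.transform import Rotation as R
def tool():
    o=robot.get_obs(); T=np.eye(4); T[:3,:3]=R.from_euler('xyz',o['ee_rot']).as_matrix(); T[:3,3]=o['position']; return T
def shot(n):
    m=cams.camera_model(n); P=m['pose'] if 'pose' in m else tool()@m['tool_from_camera']
    im,d=cams.camera(n); return im,d,np.array(m['K']),np.array(P)
def cloud(d,K,P):
    v,u=np.mgrid[:d.shape[0],:d.shape[1]]
    c=np.stack([(u-K[0,2])/K[0,0]*d,-(v-K[1,2])/K[1,1]*d,-d],-1)
    return c@P[:3,:3].T+P[:3,3]
E
cat > a.py <<'E'
from h import *
print(robot.get_obs()); 
for n in('scene','top'):
    im,d,K,P=shot(n); np.savez(n,im=im,d=d,K=K,P=P); cv2.imwrite(f'pics/{n}.png',im[:,:,::-1]); print(n,K,P,cams.camera_model(n).keys())
E
python3 a.py
```

```text
{'time': 0.0, 'joints': array([ 1.11339428e+00,  4.80814825e-01,  1.59688262e+00, -1.68300137e-05,
        1.06510153e+00, -4.66133487e-02]), 'qd': array([ 0.00156511,  0.00211143, -0.0012677 , -0.0002817 ,  0.00190747,
       -0.00080212]), 'effort': array([-2.33903529e-05, -9.50658417e+01, -4.30166388e+01, -1.43612560e-04,
        1.24939723e-02, -3.55216127e-05]), 'position': array([0.25938781, 0.59557795, 0.25568015]), 'ee_rot': array([-3.14155114e+00,  1.20570524e-03,  1.16001581e+00]), 'wrist_force': array([-0.03964523,  0.11116121, -0.0524911 ]), 'ft_torque': array([0.0663714 , 0.01817711, 0.00421293]), 'grip_width': 0.9987121387518362}
scene [[460.26785826   0.         275.03068335]
 [  0.         460.26785826 219.45271236]
 [  0.           0.           1.        ]] [[ 0.85077965  0.22404518 -0.47537116 -0.0623142 ]
 [-0.52551623  0.36715139 -0.76748456 -1.07284424]
 [ 0.00258197  0.90277551  0.43010431  0.53092551]
 [ 0.          0.          0.          1.        ]] dict_keys(['K', 'pose'])
top [[533.00269046   0.         277.91084691]
 [  0.         533.00269046 213.09953713]
 [  0.           0.           1.        ]] [[-0.01591747  0.99816363 -0.05844654  0.36418075]
 [-0.99976089 -0.01501195  0.01589966 -0.2816071 ]
 [ 0.01499306  0.05868564  0.99816392  1.28524552]
 [ 0.          0.          0.          1.        ]] dict_keys(['K', 'pose'])
```

View pics/scene.png

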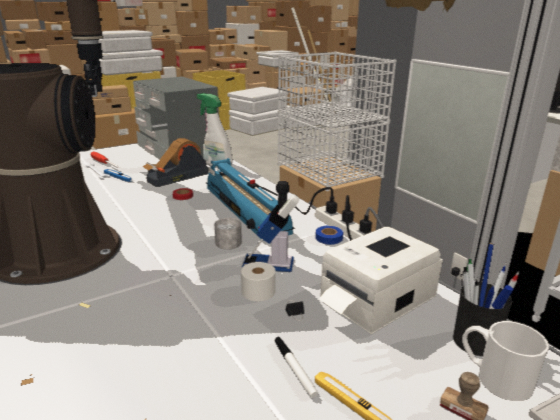

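View pics/top.png

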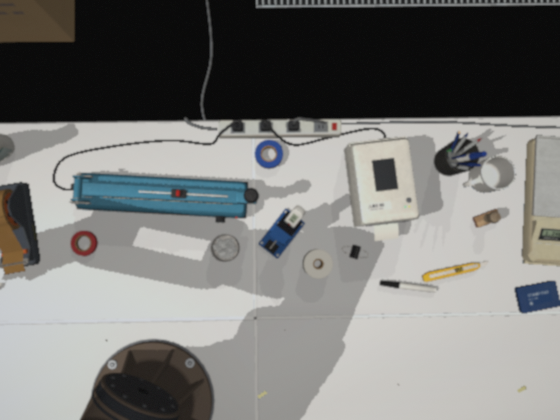

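Top view: tin at (225,248), roll (318,264), blue tape (268,154), clip (355,252), stand base (283,231) with the thermometer body up at (297,215), and the sealer knob at (251,196). The thermometer leans toward upper right (+x, -y). The scene view agrees.

```bash
cat > b.py <<'E'
from h import *
z=np.load('top.npz'); im,d,K,P=[z[k] for k in('im','d','K','P')]
C=cloud(d,K,P)
for n,(u,v,r) in dict(tin=(225,248,18),roll=(318,264,18),tape=(268,154,18),clip=(355,252,14),knob=(251,196,8)).items():
    c=C[v-r:v+r,u-r:u+r].reshape(-1,3); c=c[c[:,2]>0.012]; h=np.percentile(c[:,2],95); t=c[c[:,2]>h-.008]
    print(n,'top',h.round(4),'mid',((t.max(0)+t.min(0))/2).round(4),'size',np.ptp(t,0).round(4))
hsv=cv2.cvtColor(im,cv2.COLOR_RGB2HSV)
for n in('scene','top'):
    z=np.load(n+'.npz'); C=cloud(z['d'],z['K'],z['P']); hsv=cv2.cvtColor(z['im'],cv2.COLOR_RGB2HSV)
    reg=(np.abs(C[...,0]-.37)<.09)&(np.abs(C[...,1]+.30)<.09)
    wh=reg&(hsv[...,1]<70)&(hsv[...,2]>110)&(C[...,2]>.115)
    p=C[wh]; print(n,len(p),p.min(0).round(3),p.max(0).round(3))
    c=p.mean(0);w,V=np.linalg.eigh(np.cov(p.T)); print(c.round(4),np.sqrt(w).round(4),V.T.round(3))
    bl=reg&(hsv[...,1]>110)&(abs(hsv[...,0].astype(int)-110)<20)
    for lo,hi in((.003,.014),(.05,.14)):
        q=C[bl&(C[...,2]>lo)&(C[...,2]<hi)]
        if len(q)>5: print(' blue',lo,len(q),q.mean(0).round(4),cv2.minAreaRect((q[:,:2]*1000).astype(np.float32)))
E
python3 b.py
python3 - <<'E'
import cv2
a=cv2.imread('pics/scene.png')[160:310,190:340]; b=cv2.imread('pics/top.png')[150:300,210:360]
cv2.imwrite('pics/crop.png',cv2.resize(cv2.hconcat([a,b]),(800,400),interpolation=cv2.INTER_CUBIC))
E
```

```text
tin top 0.0542 mid [ 0.3589 -0.2125  0.6658] size [0.0621 0.1382 1.239 ]
roll top 0.0547 mid [ 0.3245 -0.3532  0.666 ] size [0.0793 0.1432 1.2385]
tape top 0.0516 mid [ 0.4889 -0.3012  0.6653] size [0.2494 0.0391 1.24  ]
clip top 1.2852 mid [ 0.3642 -0.2816  1.2852] size [0. 0. 0.]
knob top 0.1598 mid [ 0.47   -0.2408  0.157 ] size [0.03   0.0298 0.0104]
scene 243 [ 0.398 -0.362  0.118] [ 0.444 -0.314  0.17 ]
[ 0.42   -0.3479  0.1476] [0.0047 0.0072 0.016 ] [[ 0.814 -0.119 -0.568]
 [ 0.3    0.924  0.237]
 [-0.497  0.363 -0.788]]
 blue 0.003 152 [ 0.3918 -0.3166  0.0079] ((390.4690246582031, -314.74169921875), (55.06437301635742, 110.35311126708984), 43.60419845581055)
 blue 0.05 377 [ 0.3865 -0.3231  0.0938] ((427.0262145996094, -279.0476989746094), (149.2075653076172, 65.13076782226562), 55.15572738647461)
top 1108 [ 0.364 -0.355  0.118] [ 0.445 -0.282  1.285]
[ 0.3776 -0.2937  1.0318] [0.0035 0.0058 0.4733] [[-0.624 -0.781  0.004]
 [ 0.779 -0.623  0.071]
 [-0.053  0.048  0.997]]
 blue 0.003 214 [ 0.3784 -0.2982  0.0082] ((386.88494873046875, -305.8960266113281), (54.63872146606445, 91.89124298095703), 51.457279205322266)
 blue 0.05 348 [ 0.3992 -0.287   0.0962] ((424.3769836425781, -273.5977783203125), (140.21163940429688, 57.31735610961914), 52.93671417236328)
```

View pics/crop.png

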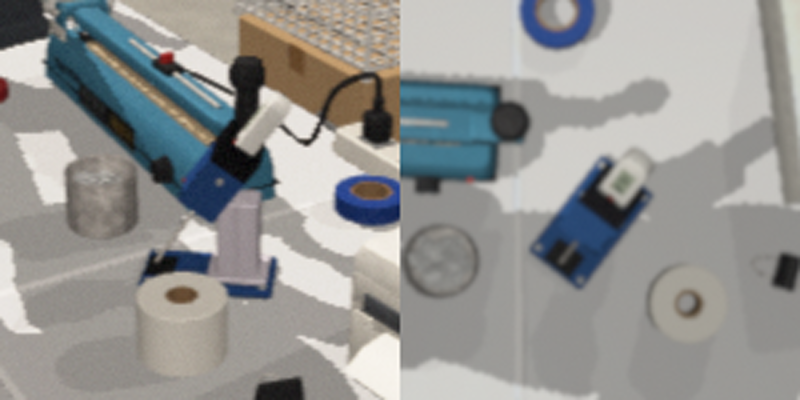

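The crop shows the thermometer's white body standing up out of the black socket, its display visible from above (left-low facing). The roll is the white cylinder and the tin is the grey one, as I took them. Zero-depth pixels spoilt the numbers, so I'll filter those out.

```bash
cat > b.py <<'E'
from h import *
z=np.load('top.npz'); im,d,K,P=[z[k] for k in('im','d','K','P')]
C=cloud(d,K,P); C[d<.1]=np.nan
for n,(u,v,r,lo,hi) in dict(tin=(225,248,22,.045,.062),roll=(318,264,22,.042,.058),tape=(268,154,22,.011,.025),clip=(355,252,16,.007,.03),knob=(251,196,10,.145,.17)).items():
    c=C[v-r:v+r,u-r:u+r].reshape(-1,3); t=c[(c[:,2]>lo)&(c[:,2]<hi)]
    print(n,len(t),'mid',((np.percentile(t,98,0)+np.percentile(t,2,0))/2).round(4),'size',np.ptp(t,0).round(4))
for n in('scene','top'):
    z=np.load(n+'.npz'); C=cloud(z['d'],z['K'],z['P']); C[z['d']<.1]=np.nan; hsv=cv2.cvtColor(z['im'],cv2.COLOR_RGB2HSV)
    reg=(np.abs(C[...,0]-.40)<.075)&(np.abs(C[...,1]+.32)<.075)&(C[...,2]<.25)
    reg&=~(np.hypot(C[...,0]-.325,C[...,1]+.364)<.04)
    wh=reg&(hsv[...,1]<70)&(hsv[...,2]>110)&(C[...,2]>.125)
    p=C[wh]; print(n,len(p),p.min(0).round(3),p.max(0).round(3),p.mean(0).round(4))
    for v,u in [(np.nonzero(wh)[0].mean(),np.nonzero(wh)[1].mean())]: print(' pix',u,v)
    w,V=np.linalg.eigh(np.cov(p.T)); print(np.sqrt(w).round(4),V.T.round(3).tolist())
    bl=reg&(hsv[...,1]>110)&(abs(hsv[...,0].astype(int)-110)<20)
    q=C[bl&(C[...,2]>.003)&(C[...,2]<.014)]
    print(' base',len(q),cv2.minAreaRect((q[:,:2]*1000).astype(np.float32)))
E
python3 b.py
```

```text
tin 198 mid [ 0.3579 -0.1746  0.0507] size [0.0621 0.0625 0.0143]
roll 633 mid [ 0.3174 -0.3907  0.0506] size [0.0649 0.0676 0.0151]
tape 613 mid [ 0.5901 -0.2808  0.0187] size [0.087  0.1033 0.0138]
clip 97 mid [ 0.3375 -0.4814  0.0153] size [0.0689 0.0608 0.0167]
knob 185 mid [ 0.4689 -0.2414  0.1539] size [0.0324 0.0322 0.0167]
scene 239 [ 0.398 -0.362  0.126] [ 0.475 -0.257  0.17 ] [ 0.4206 -0.3474  0.1481]
 pix 288.9163179916318 205.43933054393307
[0.0049 0.0117 0.0159] [[0.67, -0.4, -0.626], [0.612, 0.774, 0.161], [0.42, -0.491, 0.763]]
 base 152 ((390.4690246582031, -314.74169921875), (55.06437301635742, 110.35311126708984), 43.60419845581055)
top 245 [ 0.403 -0.355  0.127] [ 0.445 -0.315  0.171] [ 0.4244 -0.3356  0.1535]
 pix 294.8938775510204 215.66122448979593
[0.0036 0.0074 0.0163] [[-0.561, 0.453, 0.693], [0.627, 0.779, -0.001], [-0.54, 0.434, -0.721]]
 base 214 ((386.88494873046875, -305.8960266113281), (54.63872146606445, 91.89124298095703), 51.457279205322266)
```

Call:
drive_tool:
  rows:
    - [[0, 0, 0, -15, 0, -50, 60], [0, 0, 0, -25, 0, -50, 60], [0, 0, 0, -35, 0, -48, 60], [0, 0, 0, -35, 0, -48, 60], [0, 0, 0, -35, 0, -48, 60], [0, 0, 0, -25, 0, -30, 60]]

```text
time: 0.7
position: [0.1977, 0.4539, 0.503]
ee_rot: [-3.141, 0.015, 1.16]
wrist_force: [1.0, 0.7, 0.1]
grip_width: 0.702
```

Call:
drive_tool:
  rows:
    - [[0, 0, 5.5, -2, 48, 0, 60], [0, 0, 5.5, -2, 48, 0, 60], [0, 0, 5.5, -2, 48, 0, 60], [0, 0, 5.5, -2, 48, 0, 60], [0, 0, 5.5, -2, 48, 0, 60], [0, 0, 5.5, -2, 48, 0, 60], [0, 0, 5.5, -2, 48, 0, 60], [0, 0, 5.5, -2, 48, 0, 60], [0, 0, 5.5, -2, 48, 0, 60], [0, 0, 5.5, -2, 48, 0, 60], [0, 0, 5.5, -2, 48, 0, 60], [0, 0, 5.5, -2, 48, 0, 60]]

```text
time: 1.9
position: [0.5007, -0.0164, 0.5078]
ee_rot: [3.137, 0.006, -0.026]
wrist_force: [0.8, -0.6, -0.3]
grip_width: 0.698
```

```bash
python3 -c "
from h import *
o=robot.get_obs();print(o['joints'].round(3),o['position'],o['ee_rot'],cams.camera_model('wrist'))"
```

```text
[-0.09   0.1    1.526 -0.005  1.521 -0.064] [ 0.50071547 -0.01643714  0.5078466 ] [ 3.13653248  0.00564174 -0.02553458] {'K': array([[345.96918863,   0.        , 281.44427574],
       [  0.        , 345.96918863, 211.8684535 ],
       [  0.        ,   0.        ,   1.        ]]), 'tool_from_camera': array([[ 9.99999299e-01, -1.17644590e-03,  1.36185537e-04,
         8.11017314e-05],
       [-1.08342806e-03, -9.55194751e-01, -2.95976035e-01,
        -7.55603948e-02],
       [ 4.78283503e-04,  2.95975679e-01, -9.55195356e-01,
        -1.18304732e-01],
       [ 0.00000000e+00,  0.00000000e+00,  0.00000000e+00,
         1.00000000e+00]])}
```

Call:
drive_tool:
  rows:
    - [[0, 0, 5.5, -2, 48, 0, 60], [0, 0, 5.5, -2, 48, 0, 60], [0, 0, 5.5, -2, 48, 0, 60], [0, 0, 5.5, -2, 48, 0, 60], [0, 0, 5.5, -2, 48, 0, 60], [0, 0, 5.5, -2, 45, 0, 60]]

```text
time: 2.5
position: [0.4101, -0.2951, 0.5071]
ee_rot: [3.134, 0.005, -0.627]
wrist_force: [-0.0, -0.1, -0.7]
grip_width: 0.7
```

Call:
drive_tool:
  rows:
    - [[0, 0, -8.2, 0, 0, 0, 50], [0, 0, -8.2, 0, 0, 0, 50], [0, 0, -8.2, 0, 0, 0, 50], [0, 0, -8.2, 0, 0, 0, 50], [0, 0, -8.2, 0, 0, 0, 50], [0, 0, -8.2, 0, 0, 0, 50], [0, 0, -8.2, 0, 0, 0, 50], [0, 0, -8.2, 0, 0, 0, 50], [0, 0, -8.2, 0, 0, 0, 50], [0, 0, -8.2, 0, 0, 0, 50], [0, 0, -8, 0, 0, 0, 50]]

```text
time: 3.6
position: [0.4041, -0.3008, 0.5035]
ee_rot: [-3.128, 0.008, 0.989]
wrist_force: [-0.7, 0.1, 0.6]
grip_width: 0.585
```

```bash
cat > w.py <<'E'
from h import *
import sys
o=robot.get_obs();print(o['time'],o['joints'].round(3),o['position'].round(4),np.degrees(o['ee_rot']).round(2),o['wrist_force'].round(1),o['grip_width'])
im,d,K,P=shot('wrist'); np.savez('wrist',im=im,d=d,K=K,P=P); cv2.imwrite(f'pics/{sys.argv[1]}.png',im[:,:,::-1])
E
python3 w.py w1
```

```text
3.6 [-0.693  0.11   1.525 -0.01   1.52  -1.682] [ 0.4041 -0.3008  0.5035] [-179.24    0.48   56.69] [-0.7  0.1  0.6] 0.5848661784775457
```

View pics/w1.png

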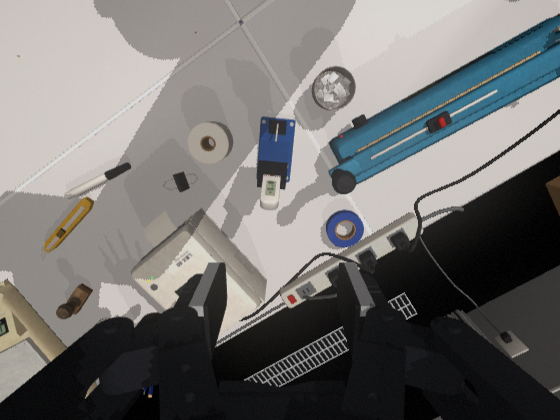

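Wrist view: thermometer body at (270,190) with the display at (271,187), socket at (272,172), roll at (208,143), tin (333,88), knob (344,181).

```bash
cat > c.py <<'E'
from h import *
z=np.load('wrist.npz'); im,d,K,P=[z[k] for k in('im','d','K','P')]
C=cloud(d,K,P); C[d<.1]=np.nan; hsv=cv2.cvtColor(im,cv2.COLOR_RGB2HSV)
m=np.zeros(d.shape,bool); m[165:215,250:292]=1
m&=(C[...,2]>.125)&(C[...,2]<.18)&(hsv[...,2]>120)&(hsv[...,1]<80)
p=C[m]; print(len(p),p.mean(0).round(4),p.min(0).round(4),p.max(0).round(4))
w,V=np.linalg.eigh(np.cov(p.T)); print(np.sqrt(w).round(4),V.T.round(3).tolist(),'az',np.degrees(np.arctan(V[1,2]/V[0,2])),'slope',np.degrees(np.arcsin(abs(V[2,2]))))
t=C[120:167,185:232].reshape(-1,3); t=t[(t[:,2]>.042)&(t[:,2]<.06)]; print('roll',len(t),((np.percentile(t,99,0)+np.percentile(t,1,0))/2).round(4),np.ptp(t,0).round(3))
b=np.zeros(d.shape,bool); b[110:200,250:300]=1
b&=(C[...,2]>.002)&(C[...,2]<.014)&(hsv[...,1]>110); q=C[b]; print('base',cv2.minAreaRect((q[:,:2]*1000).astype(np.float32)))
f=C[:110,60:160].reshape(-1,3); print('floor z',np.nanmedian(f[:,2]))
E
python3 c.py
```

```text
581 [ 0.4238 -0.3364  0.1533] [ 0.4016 -0.3572  0.128 ] [ 0.4465 -0.3155  0.1706]
[0.0033 0.0074 0.0163] [[-0.565, 0.477, 0.673], [0.631, 0.775, -0.02], [-0.531, 0.414, -0.739]] az -37.91430339279885 slope 47.67177696133604
roll 1317 [ 0.3175 -0.3917  0.0486] [0.067 0.069 0.012]
base ((389.8161926269531, -309.5540466308594), (58.13410568237305, 105.26386260986328), 51.36420440673828)
floor z 0.0004871280758345087
```

Call:
drive_tool:
  rows:
    - [[-7, 0, 2.6, 0, 0, 40, 50], [-7, 0, 2.6, 0, 0, 40, 50], [0, 0, 0, 0, 0, 30, 50], [0, 0, 0, 0, 0, 30, 50], [0, 0, 0, 0, 0, 0, 50]]

```text
time: 4.15
position: [0.416, -0.3104, 0.3667]
ee_rot: [2.921, -0.004, 0.898]
wrist_force: [0.1, 1.0, 0.4]
grip_width: 0.584
```

```bash
cat > e.py <<'E'
from h import *
import sys
t=np.array(eval(sys.argv[1])); yaw,tilt=float(sys.argv[2]),float(sys.argv[3]) # target TCP, heading az deg, tilt of tool outward from down
o=robot.get_obs();T=tool();a=np.radians(yaw)
h=np.array([np.cos(a),np.sin(a),0]); s=np.radians(tilt)
z=np.sin(s)*h-np.cos(s)*np.array([0,0,1]); x=np.array([-h[1],h[0],0]); Rt=np.stack([x,np.cross(z,x),z],1)
print(o['time'],o['joints'].round(3),o['position'].round(4),o['wrist_force'].round(1),o['grip_width'].round(3),'ztool',T[:3,2].round(3))
print('shift',(T[:3,:3].T@(t-T[:3,3])*1000).round(1),'turn',np.degrees(R.from_matrix(T[:3,:3].T@Rt).as_rotvec()).round(2))
E
python3 e.py "[.407,-.323,.256]" -38.5 15; python3 e.py "[.4273,-.339,.159]" -38.5 15
```

```text
Traceback (most recent call last):
  File "e.py", line 7, in <module>
    print(o['time'],o['joints'].round(3),o['position'].round(4),o['wrist_force'].round(1),o['grip_width'].round(3),'ztool',T[:3,2].round(3))
                                                                                          ^^^^^^^^^^^^^^^^^^^^^
AttributeError: 'float' object has no attribute 'round'
Traceback (most recent call last):
  File "e.py", line 7, in <module>
    print(o['time'],o['joints'].round(3),o['position'].round(4),o['wrist_force'].round(1),o['grip_width'].round(3),'ztool',T[:3,2].round(3))
                                                                                          ^^^^^^^^^^^^^^^^^^^^^
AttributeError: 'float' object has no attribute 'round'
```

```bash
sed -i "s/o\['grip_width'\].round(3)/o['grip_width']/" e.py
python3 e.py "[.407,-.323,.256]" -38.5 15; python3 e.py "[.4273,-.339,.159]" -38.5 15
```

```text
4.15 [-0.707  0.079  1.903  0.014  0.939 -1.612] [ 0.416  -0.3104  0.3667] [0.1 1.  0.4] 0.5838792950387915 ztool [ 0.173 -0.133 -0.976]
shift [-15.9 -23.4 108.1] turn [-2.36 -0.21 -0.1 ]
4.15 [-0.707  0.079  1.903  0.014  0.939 -1.612] [ 0.416  -0.3104  0.3667] [0.1 1.  0.4] 0.5838792950387915 ztool [ 0.173 -0.133 -0.976]
shift [-16.1 -19.4 208.4] turn [-2.36 -0.21 -0.1 ]
```

Call:
drive_tool:
  rows:
    - [[-2.4, 0, 0, -8, -11, 30, 50], [0, 0, 0, -8, -11, 35, 50], [0, 0, 0, 0, 0, 35, 50], [0, 0, 0, 0, 0, 10, 50], [0, 0, 0, 0, 0, 0, 50]]

```text
time: 4.65
position: [0.4134, -0.3288, 0.2583]
ee_rot: [2.872, -0.006, 0.889]
wrist_force: [0.7, 0.1, 0.8]
grip_width: 0.586
```

```bash
python3 e.py "[.4273,-.339,.159]" -38.5 15; python3 w.py w2
```

```text
4.65 [-0.744  0.194  2.075  0.04   0.605 -1.663] [ 0.4134 -0.3288  0.2583] [0.7 0.1 0.8] 0.5863420971982131 ztool [ 0.21  -0.163 -0.964]
shift [  0.3  -9.8 100.3] turn [ 0.43 -0.2  -0.62]
4.65 [-0.744  0.194  2.075  0.04   0.605 -1.663] [ 0.4134 -0.3288  0.2583] [164.57  -0.36  50.95] [0.7 0.1 0.8] 0.5863420971982131
```

View pics/w2.png

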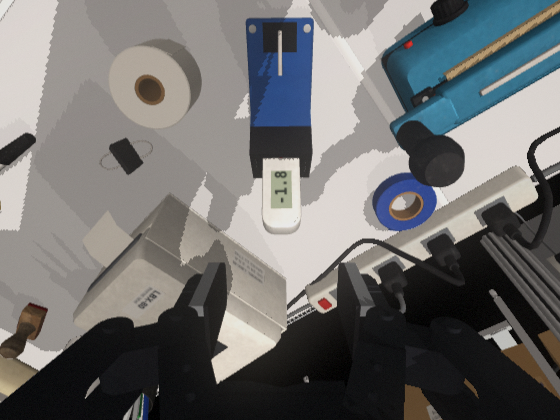

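The body is centred between the fingers (body at u≈281, jaws 213–352, midpoint 282) and upright in the picture. One closer depth check of the face, then go in.

```bash
python3 - <<'E'
from h import *
z=np.load('wrist.npz'); C=cloud(z['d'],z['K'],z['P'])
a=np.radians(-38.5);h=np.array([np.cos(a),np.sin(a),0]);u=.5736*h+[0,0,.8192];n=-.8192*h+[0,0,.5736];x=[-h[1],h[0],0]
g=np.array([.4285,-.340,.153])
for v in range(145,240,8):
    q=C[v,268:294]-g; print(v,(q@x*1000).mean().round(1),'u',np.median(q@u*1000).round(1),'n',np.median(q@n*1000).round(1))
E
```

```text
145 -0.3 u -37.4 n 16.9
153 -0.4 u -31.1 n 17.0
161 -0.4 u -31.4 n 6.3
169 -0.5 u -24.9 n 6.5
177 -0.6 u -18.6 n 6.7
185 -0.6 u -12.5 n 6.8
193 -0.7 u -6.7 n 6.5
201 -0.7 u -1.0 n 6.3
209 -0.7 u 4.6 n 5.9
217 -0.8 u 10.3 n 6.0
225 -0.9 u 15.7 n 5.6
233 -1.3 u 16.6 n -7.8
```

Call:
drive_tool:
  rows:
    - [[0, 0, 0, 0, -5, 25, 50], [0, 0, 0, 0, -5, 30, 50], [0, 0, 0, 0, 0, 25, 50], [0, 0, 0, 0, 0, 15, 50], [0, 0, 0, 0, 0, 0, 50]]

```text
time: 5.2
position: [0.4328, -0.3431, 0.1736]
ee_rot: [2.856, -0.006, 0.888]
wrist_force: [-0.1, -0.2, 0.2]
grip_width: 0.588
```

```bash
python3 e.py "[.4263,-.338,.158]" -38.5 15
```

```text
5.2 [-0.739  0.353  2.128  0.06   0.376 -1.679] [ 0.4328 -0.3431  0.1736] [-0.1 -0.2  0.2] 0.5882128798984514 ztool [ 0.223 -0.173 -0.959]
shift [ -0.2 -12.3  12.6] turn [ 1.37 -0.19 -0.68]
```

Call:
drive_tool:
  rows:
    - [[1.3, 0, -0.6, 0, -8, 5, 50], [0, 0, 0, 0, -4, 8, 50], [0, 0, 0, 0, 0, 0, 50]]

```text
time: 5.5
position: [0.4278, -0.3388, 0.161]
ee_rot: [2.875, -0.003, 0.899]
wrist_force: [0.4, 0.8, -0.5]
grip_width: 0.586
```

```bash
python3 e.py "[.4263,-.338,.158]" -38.5 15
```

```text
5.5 [-0.739  0.372  2.138  0.058  0.367 -1.689] [ 0.4278 -0.3388  0.161 ] [ 0.4  0.8 -0.5] 0.5863916746516117 ztool [ 0.208 -0.161 -0.965]
shift [-0.3 -2.3  2.5] turn [ 0.25 -0.18 -0.02]
```

Within 3 mm. Close.

Call:
drive_tool:
  rows:
    - [[0, 0, 0, 0, -1, 1, 10], [0, 0, 0, 0, 0, 0, 10], [0, 0, 0, 0, 0, 0, 10], [0, 0, 0, 0, 0, 0, 10], [0, 0, 0, 0, 0, 0, 10], [0, 0, 0, 0, 0, 0, 10], [0, 0, 0, 0, 0, 0, 10], [0, 0, 0, 0, 0, 0, 10]]
  newtons: 50

```text
time: 6.3
position: [0.4274, -0.3386, 0.1613]
ee_rot: [2.873, -0.003, 0.899]
wrist_force: [-0.5, -0.7, 0.2]
grip_width: 0.296
```

```bash
python3 e.py "[.4278,-.3388,.161]" -38.5 15; python3 -c "
from h import *
a=np.radians(-38.5);h=np.array([np.cos(a),np.sin(a),0]);u=.5736*h+[0,0,.8192]
print('u in tool',tool()[:3,:3].T@u)"
```

```text
6.3 [-0.739  0.371  2.14   0.058  0.364 -1.689] [ 0.4274 -0.3386  0.1613] [-0.5 -0.7  0.2] 0.2959236454373256 ztool [ 0.209 -0.163 -0.964]
shift [0.1 0.3 0.4] turn [ 0.36 -0.18 -0.03]
u in tool [ 0.0024291   0.77015251 -0.63793794]
```

Call:
drive_tool:
  rows:
    - [[0, 0, 0, 0, 7.7, -6.4, 10], [0, 0, 0, 0, 11.5, -9.6, 10], [0, 0, 0, 0, 11.5, -9.6, 10], [0, 0, 0, 0, 0, 0, 10]]

```text
time: 6.7
position: [0.4465, -0.354, 0.1965]
ee_rot: [2.874, -0.003, 0.899]
wrist_force: [-0.0, -0.3, -0.9]
grip_width: 0.292
```

```bash
cat > l.py <<'E'
from h import *
# deviation from the draw line
a=np.radians(-38.5);h=np.array([np.cos(a),np.sin(a),0]);u=.5736*h+[0,0,.8192];n=-.8192*h+[0,0,.5736];x=np.array([-h[1],h[0],0])
q=(robot.get_obs()['position']-[.4274,-.3386,.1613])*1000
print('u,n,x',q@u,q@n,q@x)
E
python3 l.py; python3 e.py "[.4278,-.3388,.161]" -38.5 15
```

```text
u,n,x 42.89952836282439 0.029659129491023863 -0.14964918059410398
6.7 [-0.736  0.341  2.056  0.043  0.477 -1.67 ] [ 0.4465 -0.354   0.1965] [-0.  -0.3 -0.9] 0.29198433874162727 ztool [ 0.209 -0.163 -0.964]
shift [  0.1 -32.7  27.8] turn [ 0.35 -0.17 -0.04]
```

Tracking the axis within 0.2 mm with no force. Draw on 110 mm more.

Call:
drive_tool:
  rows:
    - [[0, 0, 0, 0, 11.5, -9.6, 10], [0, 0, 0, 0, 11.5, -9.6, 10], [0, 0, 0, 0, 11.5, -9.6, 10], [0, 0, 0, 0, 11.5, -9.6, 10], [0, 0, 0, 0, 11.5, -9.6, 10], [0, 0, 0, 0, 11.5, -9.6, 10], [0, 0, 0, 0, 11.5, -9.6, 10], [0, 0, 0, 0, 11.5, -9.6, 10], [0, 0, 0, 0, 0, 0, 10]]

```text
time: 7.6
position: [0.4997, -0.3965, 0.2959]
ee_rot: [2.878, -0.003, 0.899]
wrist_force: [0.6, 0.9, -1.0]
grip_width: 0.29
```

```bash
python3 l.py; python3 w.py w3; python3 e.py "[.4278,-.3388,.161]" -38.5 15
```

```text
u,n,x 163.37301489206715 1.3577406733362292 -0.29828288121139324
7.6 [-0.728  0.308  1.8    0.025  0.771 -1.642] [ 0.4997 -0.3965  0.2959] [164.91  -0.18  51.51] [ 0.6  0.9 -1. ] 0.2900383359141971
7.65 [-0.728  0.309  1.802  0.025  0.77  -1.642] [ 0.4988 -0.3957  0.2947] [-0.   0.2 -1.9] 0.29942491385179826 ztool [ 0.204 -0.158 -0.966]
shift [-1.000e-01 -1.224e+02  1.056e+02] turn [-0.03 -0.18 -0.04]
```

View pics/w3.png

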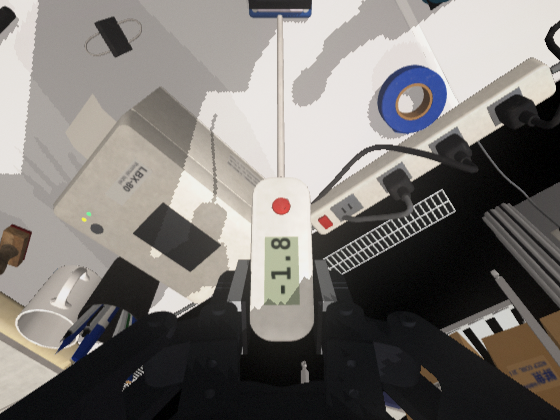

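The thermometer is out of the stand, straight in the fingers, with the probe running up to about (281,15), clear of the stand. Before tipping it level I'll check what stands where the wrist will go.

```bash
python3 - <<'E'
from h import *
for n in('scene','top','wrist'):
    z=np.load(n+'.npz'); C=cloud(z['d'],z['K'],z['P']); C[z['d']<.3]=np.nan
    m=(C[...,0]>.45)&(C[...,0]<1.1)&(C[...,1]<-.25)&(C[...,1]>-1)&(C[...,2]>.14)&(C[...,2]<1.1)
    p=C[m]; print(n,len(p))
    if len(p):
        H,e=np.histogramdd(p,bins=[np.arange(.4,1.15,.1),np.arange(-1,-.2,.15),[.14,.3,.6,1.1]])
        for i in np.argwhere(H>15): print([round(float(e[k][i[k]]),2) for k in range(3)],int(H[tuple(i)]))
E
```

```text
scene 232
[0.4, -0.4, 0.14] 95
[0.5, -0.85, 0.14] 22
[0.5, -0.7, 0.14] 112
top 79
[0.4, -0.4, 0.14] 33
[0.5, -0.7, 0.14] 37
wrist 96
[0.5, -0.85, 0.14] 22
[0.5, -0.7, 0.14] 74
```

Only the pen cup, near (0.53,-0.68) and low, is in that region. Lift, then tip level.

Call:
drive_tool:
  rows:
    - [[0, 0, 0, 0, 7, -25, 10], [0, 0, 0, 0, 7, -25, 10], [6, 0, 0, 0, 0, 0, 10], [8, 0, 0, 0, 0, 0, 10], [8, 0, 0, 0, 0, 0, 10], [8, 0, 0, 0, 0, 0, 10], [8, 0, 0, 0, 0, 0, 10], [8, 0, 0, 0, 0, 0, 10], [5, 0, 0, 0, 0, 0, 10], [0, 0, 0, 0, 0, 0, 10]]

```text
time: 8.65
position: [0.4917, -0.39, 0.3386]
ee_rot: [-2.463, -0.004, 0.899]
wrist_force: [0.7, -0.9, -1.0]
grip_width: 0.298
```

```bash
cat > t.py <<'E'
from h import *
import sys
z=np.load('wrist.npz'); C=cloud(z['d'],z['K'],z['P']); im=z['im']; T=np.linalg.inv(tool())
# level tool target: tilt -40. grasp kinematics: tip in tool frame from nominal: g at y_th=45+31, tip y_th=-93
E
python3 e.py "[.45,-.49,.16]" -38.5 -40; python3 w.py w4
```

```text
8.65 [-0.708  0.778  1.025 -0.022  2.017 -1.611] [ 0.4917 -0.39    0.3386] [ 0.7 -0.9 -1. ] 0.29806675881287353 ztool [-0.49   0.393 -0.778]
shift [-104.9  135.   120.1] turn [ 1.1  -0.17  0.14]
8.65 [-0.708  0.778  1.025 -0.022  2.017 -1.611] [ 0.4917 -0.39    0.3386] [-141.1    -0.22   51.5 ] [ 0.7 -0.9 -1. ] 0.29806675881287353
```

View pics/w4.png

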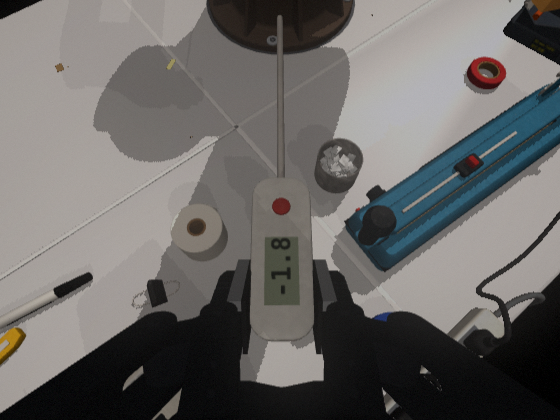

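The tip is seen at (280,16), the body face at (265–300,190–335), all as before, so there's no slip. The roll is at (198,229). Measuring levelness and tip from the depth.

```bash
cat > t.py <<'E'
from h import *
z=np.load('wrist.npz'); K,P=z['K'],z['P']; C=cloud(z['d'],K,P); T=tool()
q=C[195:330,262:302].reshape(-1,3); q=q[np.isfinite(q).all(1)]
med=np.median(q,0); q=q[np.linalg.norm(q-med,axis=1)<.05]
for _ in range(3):
    c=q.mean(0); n=np.linalg.svd(q-c,full_matrices=False)[2][2]; r=(q-c)@n; q=q[abs(r)<.002]
n*=np.sign(n[2]); print('face c',c.round(4),'n',n.round(4),'tilt deg',np.degrees(np.arccos(n[2])).round(2),len(q))
# tip: ray of pixel (280,16) onto plane 12mm under the face (probe axis z=4)
ray=P[:3,:3]@np.array([(280-K[0,2])/K[0,0],-(15-K[1,2])/K[1,1],-1]); o=P[:3,3]
tip=o+ray*((c-.012*n-o)@n)/(ray@n)
hv=tip-c; print('tip',tip.round(4),'len from face c',np.linalg.norm(hv).round(4),'depth pt',np.nanmedian(C[17:30,278:283].reshape(-1,3),0).round(4))
print('tip in tool',(T[:3,:3].T@(tip-T[:3,3])).round(4))
roll=np.array([.3175,-.3915]); s=np.r_[roll,.160]-tip
print('world shift',s.round(4),'tool shift mm',(T[:3,:3].T@s*1000).round(1))
print('up in tool',T[2,:3].round(3))
E
python3 t.py
```

```text
face c [ 0.4769 -0.3783  0.339 ] n [9.0e-04 1.4e-03 1.0e+00] tilt deg 0.09 5346
tip [ 0.3547 -0.2824  0.327 ] len from face c 0.1558 depth pt [ 0.3612 -0.2874  0.3284]
tip in tool [-0.0012 -0.1283  0.1183]
world shift [-0.0372 -0.1091 -0.167 ] tool shift mm [-109.2  134.4  105.8]
up in tool [ 0.004 -0.625 -0.781]
```

Level to 0.1° (within depth noise), tip geometry consistent (0.175 m from the TCP). Go sideways over the roll, then down.

Call:
drive_tool:
  rows:
    - [[0, 0, 0, -20, 0, 0, 10], [0, 0, 0, -30, 0, 0, 10], [0, 0, 0, -30, 0, 0, 10], [0, 0, 0, -25, 0, 0, 10], [0, 0, 0, 0, 10, 8, 10], [0, 0, 0, 0, 20, 16, 10], [0, 0, 0, 0, 20, 16, 10], [0, 0, 0, 0, 0, 0, 10]]

```text
time: 9.5
position: [0.4313, -0.4856, 0.2803]
ee_rot: [-2.496, -0.001, 0.9]
wrist_force: [0.2, -0.5, -0.7]
grip_width: 0.293
```

```bash
python3 w.py w5; python3 t.py
```

```text
9.5 [-0.838  0.829  1.045 -0.106  1.905 -1.74 ] [ 0.4313 -0.4856  0.2803] [-1.430e+02 -3.000e-02  5.156e+01] [ 0.2 -0.5 -0.7] 0.2931609041681816
face c [ 0.4165 -0.474   0.2801] n [-0.0255  0.0231  0.9994] tilt deg 1.97 5344
tip [ 0.2944 -0.3785  0.2628] len from face c 0.156 depth pt [ 0.3011 -0.3837  0.2645]
tip in tool [-0.0011 -0.1273  0.1202]
world shift [ 0.0231 -0.013  -0.1028] tool shift mm [ 4.2 82.7 66.4]
up in tool [ 0.    -0.601 -0.799]
```

Call:
drive_tool:
  rows:
    - [[1.5, 0, 0, 2, 16, 14, 10], [0.5, 0, 0, 2, 22, 18, 10], [0, 0, 0, 0, 20, 18, 10], [0, 0, 0, 0, 15, 10, 10], [0, 0, 0, 0, 5, 3, 10], [0, 0, 0, 0, 0, 0, 10]]

```text
time: 10.15
position: [0.4536, -0.4975, 0.1868]
ee_rot: [-2.473, 0.002, 0.901]
wrist_force: [0.5, 0.1, -0.3]
grip_width: 0.291
```

```bash
python3 w.py w6; python3 t.py
```

```text
10.15 [-0.826  0.956  1.013 -0.102  1.833 -1.72 ] [ 0.4536 -0.4975  0.1868] [-1.4171e+02  9.0000e-02  5.1640e+01] [ 0.5  0.1 -0.3] 0.2908009922678978
face c [ 0.4387 -0.4859  0.1869] n [-0.008   0.0095  0.9999] tilt deg 0.71 5358
tip [ 0.3162 -0.3903  0.173 ] len from face c 0.156 depth pt [ 0.3229 -0.3955  0.1747]
tip in tool [-0.0011 -0.128   0.1191]
world shift [ 0.0013 -0.0012 -0.013 ] tool shift mm [-0.1  9.5  9.1]
up in tool [-0.002 -0.619 -0.785]
```

Call:
drive_tool:
  rows:
    - [[0.4, 0, 0, 0, 6, 6, 10], [0, 0, 0, 0, 5, 5, 10], [0, 0, 0, 0, 0, 0, 10], [0, 0, 0, 0, 0, 0, 10], [0, 0, 0, 0, 0, 0, 10]]

```text
time: 10.7
position: [0.4555, -0.4995, 0.1736]
ee_rot: [-2.47, 0.002, 0.901]
wrist_force: [-0.1, 0.2, -0.8]
grip_width: 0.296
```

```bash
python3 w.py w7; python3 t.py; python3 - <<'E'
from h import *
im,d,K,P=shot('scene'); wr=cv2.imread('pics/w7.png'); s=im[:,:,::-1]
cv2.imwrite('pics/end.png',cv2.hconcat([cv2.resize(wr,(400,300)),cv2.resize(s[130:340,180:460],(400,300))]))
o=robot.get_obs(); print(o['time'],abs(o['qd']).max(),o['position'])
E
```

```text
10.7 [-0.826  0.975  1.007 -0.102  1.824 -1.718] [ 0.4555 -0.4995  0.1736] [-1.4152e+02  1.3000e-01  5.1630e+01] [-0.1  0.2 -0.8] 0.2957132910950569
face c [ 0.4406 -0.4879  0.1738] n [-0.0014  0.0108  0.9999] tilt deg 0.62 5347
tip [ 0.3183 -0.3924  0.1606] len from face c 0.1558 depth pt [ 0.3247 -0.3975  0.1623]
tip in tool [-0.0011 -0.1282  0.1185]
world shift [-0.0008  0.0009 -0.0006] tool shift mm [ 0.2 -0.5  1.2]
up in tool [-0.002 -0.622 -0.783]
10.8 0.001151562521061606 [ 0.45554764 -0.49953387  0.17363667]
```

View pics/end.png

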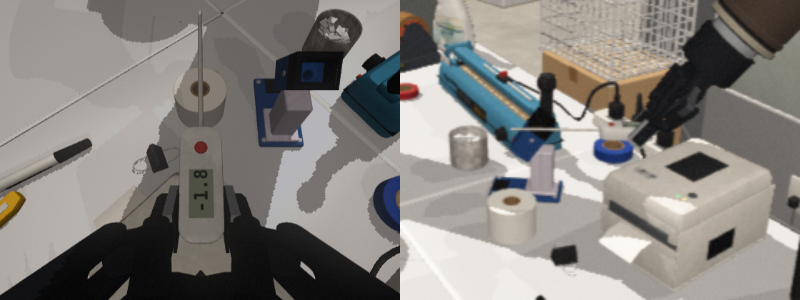

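The left (wrist) view shows the thermometer held display up, with the probe passing over the roll at (200,90). The right (scene) view shows the level probe above the roll, with the roll, tin, tape and clip in place and the gripper clear of the printer.

```bash
python3 -c "
from bench import robot
print(robot.sign_off())"
```

```text
the job is handed in; nothing more can be done
None
```

I drew the thermometer straight out of its stand, turned it level with the display up, and handed the job in at about 10.8 s with it still held over the label roll.

- **Position:** the last measurement put the probe tip about 1 mm sideways from the roll's centre. It was at a height of 0.161 m, about 11 cm above the roll.
- **Level and steady:** the body was level to about 0.6°, the joints were at rest, and the wrist force was below 1 N.
- **Grip:** the fingers stood at about 25 mm on the 26 mm body, set to 50 N, and the thermometer had not slipped in the pictures.
- **Surroundings:** in the final pictures the probe and gripper were clear of everything. The roll, tin, tape and clip looked in place; I judged that by eye and did not measure them again.

One check disagreed slightly. The depth reading near the tip gave a point 8 mm further up the probe and 2 mm higher than the ray-cast tip. That is expected, since those pixels lie behind the tip. Hand-in reported no verdict.

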